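# Make up the cod kit and the float kit

### The arm

A 6-joint arm with a two-finger parallel gripper is mounted at the origin on the work surface. World frame = base frame: x ahead of the robot, y to its left, z up, the work surface at z = 0. Lengths are in m, angles in rad, forces in N, time in s.
With the tool pointing down it reaches from about 0.325 to 0.9 m from the base axis. Payload 6.1 kg.
Tool frame: the origin (TCP) lies midway between the tips of the shut fingers; the grasp point (between the pads) lies 19 mm behind it; x points along the fingers, y is the direction in which the jaws open and shut, and the axes are right-handed (so a half turn about x gives the same grasp; the last joint's range is limited). The gripper opens to 85 mm and grips with 20 to 120 N. Pads are 22 mm wide; open, the fingers measure 114 mm over their backs; the gripper's body (76 mm by 85 mm) begins 54 mm behind the grasp point. The pads swing forward as they close: fully open they stand 13 mm farther back than shut.
Start: joints at [0.98, 0.22, 1.526, -0, 1.395, -0.126], TCP at [0.28, 0.559, 0.231] pointing down, gripper open.
Joint ranges: [-2.98, 2.98], [-0.91, 2.08], [0.09, 2.57], [-1.24, 4.39], [0.2, 2.65], [-2.68, 2.68]. Speed limits (rad/s): [2.57, 2.57, 3.01, 3.14, 3.14, 3.14].

### API

Orientations are given as [roll, pitch, yaw] about the fixed x, y, z axes, in that order (R = Rz(yaw) Ry(pitch) Rx(roll)).
In Python, from plant import movep, move_l, set_joints, gripper_to, hold, inverse_kinematics, observe, get_image, get_calibration, Unreachable, job_done gives the robot as it stands. Calls block until the motion is done:
- movep(position, orientation): joint-space move of the TCP to a pose.
- move_l(position, feed=0.15, rotation=None, max_force=None): straight line of the TCP; rotation=None keeps the orientation; feed is the mean speed in m/s. With max_force (N) it stops when the force on the tool has changed by that much, and returns True; else False.
- set_joints(angles): joint-space move.
- gripper_to(opening, f_grip=None): finger opening in m; f_grip is the grip in N (None keeps the last); returns when the fingers have stopped.
- hold(seconds).
- inverse_kinematics(position, orientation): joint angles nearest the present ones, or None.
- observe(): the state.
- get_image(name): name is "scene" or "top"; returns (picture, depth): 420x560x3 uint8, red, green, blue; 420x560 float32, m along the optical axis (not along the pixel's ray), 0 where there is no reading.
- get_calibration(name): a dict with "intrinsics" (3x3 intrinsics, pixels), "world_from_camera" (4x4, takes a point from camera to world coordinates). Camera axes: x right, y down, z forward; pixel columns grow to the right and rows downward; lengths in m; the calibration is good to about 2 mm. A picture is of the moment at which its call begins. get_calibration takes no time and is no camera call.
A pose or a line that the arm cannot do raises Unreachable and nothing moves.
- job_done(): hands the job in, once; it reports no verdict.
The state is a dict: "time_s": time; "q": joint angles; "joint_velocities": joint speeds; "joint_torque": joint torques, N m; "eef_pos": TCP position; "tcp_rot": TCP orientation; "ft_force": force on the tool from outside, world axes, zero at the start; "torque": the same for the moment, N m; "opening": finger opening in m.
Only numpy, scipy, OpenCV 4.12 (cv2) and the standard library are available. Lean on these libraries where they do the work, as an engineer would, in place of code of your own. Each camera call takes 0.05 s, during which the arm holds its last target. There are 200 camera calls.

### The job

Make up two tackle kits from the stock on the shelf: lay the chrome cod jig flat and lengthways, either way round, in the long bay of the two-bay tray and stand the large lead sinker in its short bay, and fill the three-bay tray with the bobber, the small lead sinker and the brass hook tin, one to a bay in whichever bays you like, each standing upright on the tray floor. The order of work is up to you. Leave the fly box, the cork float and the pliers where they lie.

Things in the scene. Friction and masses are not known exactly. Their poses are not given: they have to be found in the camera images.
- jig: Chrome cod jig: solid bar lying flat along its own x axis, 89 mm long, the middle 60 mm of it 20 mm wide (y) and 22 mm high, then tapering to each end; thin wire eyes, and at its -x end a small hook reaching to x = -72 mm, are for looks and touch nothing. About 280 g. Origin at the centre of its underside, z up.
- big_sinker: Large grey lead bell sinker standing upright: round, 40 mm diameter with straight sides to 34 mm height, then narrowing to a top at 50 mm with a thin wire eye (to 60 mm). About 420 g. Origin at the centre of its flat underside, z up. 
- small_sinker: Small grey lead bell sinker standing upright: round, 26 mm diameter with straight sides to 30 mm height, then narrowing to a top at 40 mm with a thin wire eye (to 50 mm). About 150 g. Origin at the centre of its flat underside, z up. 
- bobber: Plastic bobber, white below and red above: ball of 40 mm diameter, widest from 17 to 26 mm height, standing on a flat foot of 26 mm diameter, with a small white button on top at 47 mm. About 20 g. Origin at the centre of its flat underside, z up. 
- hook_tin: Round brass hook tin with a darker disc on its lid: 44 mm diameter, 34 mm high, straight sides, standing. About 60 g. Origin at the centre of its flat underside, z up. 
- cod_tray: Two-bay tray. Fixed shallow birch tray with pale rim and dividers and a grey felt-lined floor, outer 200 x 84 mm, its long side along its x axis; walls and dividers 6 mm thick and 13 mm high, floor 5 mm above the shelf top. Origin at the centre of its underside (shelf level), z up. All bays span y from -36 to +36 mm. One divider: the long bay runs from x = -94 to +28 mm (centre x = -33 mm), the short bay from x = +34 to +94 mm (centre x = +64 mm).
- float_tray: Three-bay tray. Fixed shallow birch tray with pale rim and dividers and a grey felt-lined floor, outer 200 x 84 mm, its long side along its x axis; walls and dividers 6 mm thick and 13 mm high, floor 5 mm above the shelf top. Origin at the centre of its underside (shelf level), z up. All bays span y from -36 to +36 mm. Two dividers: bays from x = -94 to -35, -29 to +29 and +35 to +94 mm (centres x = -64.5, 0 and +64.5 mm).
- fly_box: Bystander, to be left alone: closed varnished oak fly box, loose, 70 (x) x 50 (y) x 26 mm high, among the stock. Origin at the centre of its underside.
- cork_float: Bystander, to be left alone: brown cork net float, a ring 52 mm in diameter with a 16 mm hole, 22 mm high, loose, among the stock. Origin at the centre of its underside.
- pliers: Bystander, to be left alone: steel split-ring pliers with green grips, about 137 mm long along their x axis, 11 mm high, lying crosswise beyond the stock. Origin on the underside at mid length.
Things that resemble listed ones, but are neither listed nor needed, are in the scene too. Leave any blue or purple look-alike of the small_sinker alone. Leave any turquoise look-alike of the cod_tray alone.

How it is judged:
At the end, for the whole second after the job is handed in: Jig flat (7 deg), lengthways (34 deg), middle within 19 mm of the long bay's; large sinker in the short bay; bobber, small sinker, tin one to a bay of the other tray, all four on the floor, upright (8 deg), within 22 mm of bay middle. At rest, released; bystanders within 20 mm of start (x of jig in the frame of cod_tray between -0.052 and -0.014 m and angle between the x axis of jig and the x axis of cod_tray, either way round below 0.6 rad and y of jig in the frame of cod_tray between -0.036 and 0.036 m and z of jig in the frame of cod_tray below 0.019 m and angle between jig's own x axis and vertical between 1.45 and 1.69 rad and x of big_sinker in the frame of cod_tray between 0.04 and 0.088 m and y of bobber in the frame of float_tray between -0.032 and 0.032 m and z of bobber in the frame of float_tray between 0.001 and 0.009 m and angle between each of bobber, small_sinker, hook_tin, big_sinker's own z axis and vertical below 0.15 rad and y of small_sinker in the frame of float_tray between -0.032 and 0.032 m and z of small_sinker in the frame of float_tray between 0.001 and 0.009 m and y of hook_tin in the frame of float_tray between -0.032 and 0.032 m and z of hook_tin in the frame of float_tray between 0.001 and 0.009 m and y of big_sinker in the frame of cod_tray between -0.032 and 0.032 m and z of big_sinker in the frame of cod_tray between 0.001 and 0.009 m and ((x of bobber in the frame of float_tray between -0.0865 and -0.0425 m and x of small_sinker in the frame of float_tray between -0.022 and 0.022 m and x of hook_tin in the frame of float_tray between 0.0425 and 0.0865 m) or (x of bobber in the frame of float_tray between -0.0865 and -0.0425 m and x of small_sinker in the frame of float_tray between 0.0425 and 0.0865 m and x of hook_tin in the frame of float_tray between -0.022 and 0.022 m) or (x of bobber in the frame of float_tray between -0.022 and 0.022 m and x of small_sinker in the frame of float_tray between -0.0865 and -0.0425 m and x of hook_tin in the frame of float_tray between 0.0425 and 0.0865 m) or (x of bobber in the frame of float_tray between -0.022 and 0.022 m and x of small_sinker in the frame of float_tray between 0.0425 and 0.0865 m and x of hook_tin in the frame of float_tray between -0.0865 and -0.0425 m) or (x of bobber in the frame of float_tray between 0.0425 and 0.0865 m and x of small_sinker in the frame of float_tray between -0.0865 and -0.0425 m and x of hook_tin in the frame of float_tray between -0.022 and 0.022 m) or (x of bobber in the frame of float_tray between 0.0425 and 0.0865 m and x of small_sinker in the frame of float_tray between -0.022 and 0.022 m and x of hook_tin in the frame of float_tray between -0.0865 and -0.0425 m)) and linear speed of each of jig, big_sinker, bobber, small_sinker, hook_tin below 0.02 m/s and distance of each of fly_box, cork_float, pliers from where it was at the start of the episode below 0.02 m); the robot touches nothing.
It fails at once if the fly box is pushed more than 20 mm from where it lay (distance of fly_box from where it was at the start of the episode above 0.02 m).
It fails at once if the cork float is pushed more than 20 mm from where it lay (distance of cork_float from where it was at the start of the episode above 0.02 m).
It fails at once if the pair of pliers is pushed more than 20 mm from where it lay (distance of pliers from where it was at the start of the episode above 0.02 m).
It also fails if it takes over 112 s, if anything falls off the work surface, if the arm or the gripper's body presses on something with over 40 N, if the wrist force passes 120 N, or if a joint passes its speed limit or range.

## Working session

There is one attempt and no reset: what is moved stays moved. The work goes in short steps, each a Python script; the robot and the scene stay as the last script left them, time stands still between calls to the robot, and variables do not carry over. Pictures are saved under pics/ and viewed, about 12 in all and at most 16, crops included, and the job is handed in when it is done.

```bash
mkdir -p pics; ls
python3 - <<'E'
from plant import *
import cv2,numpy as np
for n in("scene","top"):
    im,d=get_image(n); np.savez(f"pics/{n}0.npz",im=im,d=d)
    cv2.imwrite(f"pics/{n}0.png",cv2.resize(im[:,:,::-1],(784,588),interpolation=cv2.INTER_CUBIC))
    c=get_calibration(n);print(n,np.round(c["intrinsics"],1).tolist(),np.round(c["world_from_camera"],3).tolist(),(d==0).mean())
print(observe())
E
```

```text
pics
scene [[431.7, 0.0, 284.8], [0.0, 431.7, 213.3], [0.0, 0.0, 1.0]] [[0.903, 0.314, -0.294, 0.828], [0.43, -0.682, 0.591, -0.576], [-0.016, -0.66, -0.751, 0.803], [0.0, 0.0, 0.0, 1.0]] 0.003873299319727891
top [[384.5, 0.0, 284.9], [0.0, 384.5, 213.1], [0.0, 0.0, 1.0]] [[-0.006, -0.98, 0.198, 0.298], [-1.0, 0.01, 0.015, 0.028], [-0.016, -0.198, -0.98, 1.08], [0.0, 0.0, 0.0, 1.0]] 0.004345238095238096
{'time_s': 0.1, 'q': array([ 9.79920414e-01,  2.21155706e-01,  1.52750976e+00, -5.02074525e-06,
        1.39471653e+00, -1.26101359e-01]), 'joint_velocities': array([ 0.00034387, -0.00092212, -0.00145566,  0.00185968, -0.0021627 ,
        0.00017611]), 'joint_torque': array([ 1.52229441e-03, -4.98237813e+01, -3.90550447e+01, -1.71121683e-04,
        5.61985435e-03, -4.76331081e-05]), 'eef_pos': array([0.27983172, 0.55823334, 0.23029651]), 'tcp_rot': array([-1.69413604,  1.56900698, -2.15890971]), 'ft_force': array([ 0.40223757,  0.35775362, -0.2508951 ]), 'torque': array([ 0.00337443, -0.01367456,  0.04087593]), 'opening': 0.08558559179937404}
```

View pics/scene0.png

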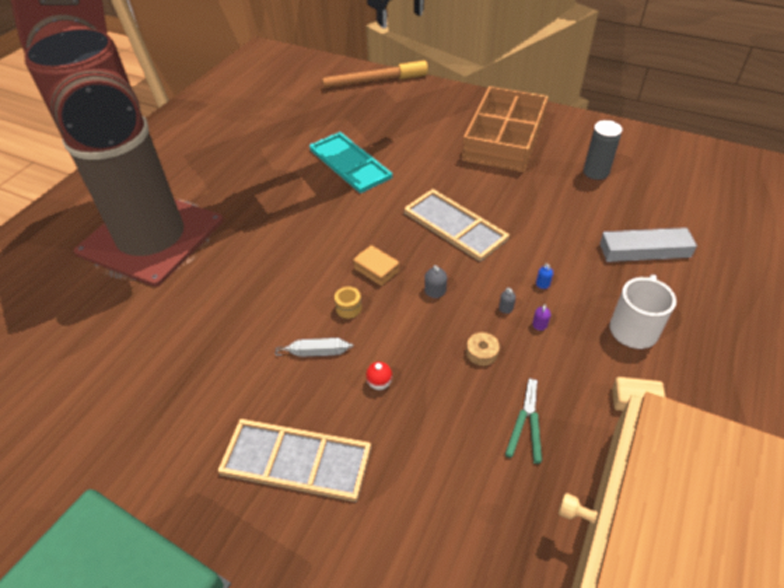

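View pics/top0.png

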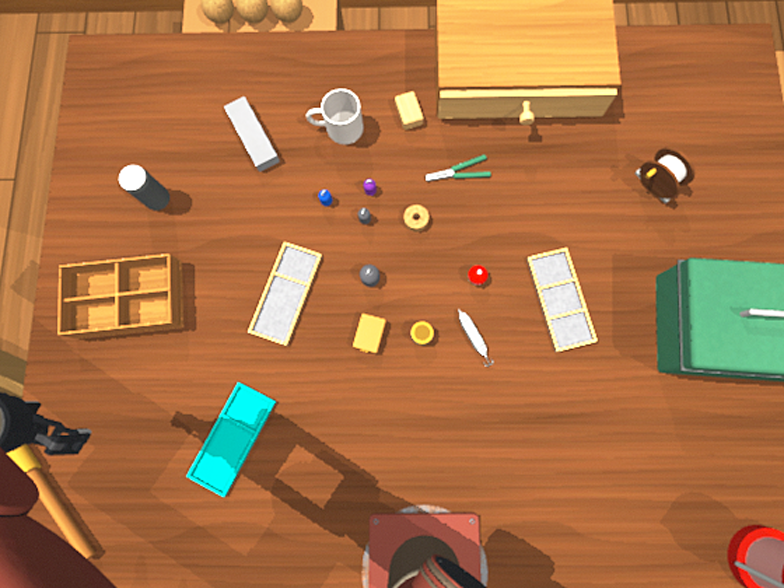

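The top view (1.4x) shows the two-bay tray at (285,293) with its short bay at the upper end. The three-bay tray is at (562,300), the big sinker (370,274), small sinker (364,214), bobber (478,274), tin (422,332) and jig (474,337). The fly box is at (369,333), cork (416,217) and pliers (458,168). The blue and purple decoys are at (325,197) and (370,186), next to the small sinker. Next I measure these in both views.

```bash
cat > vis.py <<'E'
import numpy as np, cv2
from plant import get_image,get_calibration
def cloud(n,im=None,d=None):
    """(H,W,3) world points and colour image for camera n"""
    if im is None: im,d=get_image(n)
    c=get_calibration(n);K=c["intrinsics"];T=c["world_from_camera"]
    v,u=np.mgrid[:d.shape[0],:d.shape[1]]
    P=np.stack([(u-K[0,2])/K[0,0]*d,(v-K[1,2])/K[1,1]*d,d],-1)@T[:3,:3].T+T[:3,3]
    P[d==0]=np.nan
    return P,im
def pix(n,p):
    c=get_calibration(n);K=c["intrinsics"];T=np.linalg.inv(c["world_from_camera"])
    q=K@(T[:3,:3]@np.asarray(p)+T[:3,3]);return q[:2]/q[2]
def ray(n,uv,z):
    """pixels (N,2) -> points on plane z"""
    c=get_calibration(n);K=c["intrinsics"];T=c["world_from_camera"]
    uv=np.atleast_2d(uv).astype(float)
    D=np.c_[uv,np.ones(len(uv))]@np.linalg.inv(K).T@T[:3,:3].T
    return T[:3,3]+D*((z-T[2,3])/D[:,2])[:,None]
E
cat > m.py <<'E'
from vis import *
S=dict(cod=(285,293),flo=(562,300),big=(370,274),small=(364,214),bob=(478,274),tin=(422,332),jig=(474,337),fly=(369,333),cork=(416,217),pl=(440,176),blue=(325,197),pur=(370,186))
R=dict(cod=.12,flo=.12,jig=.075,pl=.08,fly=.045,big=.028,small=.018,bob=.027,tin=.027,cork=.03,blue=.018,pur=.018)
C={}
for n in("scene","top"):
    f=np.load(f"pics/{n}0.npz");C[n]=cloud(n,f["im"],f["d"])
for k,(u,v) in S.items():
    c0=C["top"][0][int(v/1.4),int(u/1.4)]
    for n in C:
        P=C[n][0].reshape(-1,3)
        near=np.linalg.norm(P[:,:2]-c0[:2],axis=1)<R[k]
        t=P[near&(P[:,2]>.007)]
        z0=np.median(P[(np.linalg.norm(P[:,:2]-c0[:2],axis=1)<R[k]+.03)&(P[:,2]<.004)][:,2])
        (cx,cy),r=cv2.minEnclosingCircle(t[:,:2].astype(np.float32))
        b=cv2.minAreaRect(t[:,:2].astype(np.float32)*1000)
        print(k,n,len(t),"zmax",np.round(np.percentile(t[:,2],[50,90,99]),4),"z0",round(z0,4),"circ",round(cx,4),round(cy,4),round(r,4),"rect",np.round(b[0],1),np.round(b[1],1),round(b[2],1))
E
python3 m.py
```

```text
cod scene 690 zmax [0.0115 0.0145 0.0161] z0 0.0003 circ 0.5312 0.2716 0.1076 rect [531.  274.3] [ 87.9 201.9] 70.2
cod top 792 zmax [0.0113 0.015  0.0169] z0 0.0002 circ 0.5307 0.2858 0.1117 rect [540.7 313.4] [160.6 200. ] 70.6
flo scene 1600 zmax [0.0123 0.0146 0.0162] z0 0.0005 circ 0.5115 -0.2843 0.1079 rect [ 512.  -285.2] [200.3  85.8] 13.8
flo top 816 zmax [0.011  0.0146 0.0171] z0 0.0 circ 0.5052 -0.283 0.1128 rect [ 503.2 -291.1] [217.9 101.5] 12.8
big scene 282 zmax [0.0368 0.0488 0.0582] z0 0.0001 circ 0.5629 0.0987 0.0199 rect [564.7  96.7] [38.2 33.7] 37.2
big top 179 zmax [0.0424 0.0501 0.0581] z0 0.0001 circ 0.5598 0.105 0.0202 rect [559.7 103.4] [38.9 36.4] 0.5
small scene 146 zmax [0.0306 0.0402 0.05  ] z0 0.0004 circ 0.6913 0.1112 0.0131 rect [691.9 109. ] [25.3 18.5] 13.4
small top 83 zmax [0.0336 0.0406 0.0488] z0 0.0 circ 0.6875 0.1168 0.0129 rect [686.6 116.9] [22.4 24.4] 9.1
bob scene 285 zmax [0.0347 0.0407 0.0484] z0 0.0004 circ 0.5608 -0.1178 0.02 rect [ 561.1 -119.7] [35.3 38.5] 84.0
bob top 162 zmax [0.0358 0.0409 0.0481] z0 -0.0001 circ 0.5579 -0.1131 0.
[... 930 characters left out ...]
9   8.7] [48.5 46.9] 40.3
pl scene 370 zmax [0.0109 0.0128 0.0142] z0 0.0005 circ 0.7902 -0.0687 0.0546 rect [781.5 -71.8] [ 39.9 108.6] 20.4
pl top 200 zmax [0.0105 0.0137 0.0163] z0 0.0 circ 0.7866 -0.0687 0.0563 rect [792.2 -68. ] [ 40.9 110.3] 4.6
blue scene 134 zmax [0.0307 0.0395 0.05  ] z0 0.0005 circ 0.7319 0.1935 0.0131 rect [731.2 192.6] [23.2 23.9] 63.2
blue top 84 zmax [0.0337 0.0401 0.0488] z0 0.0 circ 0.7288 0.1987 0.0126 rect [727.9 198.3] [22.1 23.7] 48.1
pur scene 141 zmax [0.0315 0.0401 0.0497] z0 0.0005 circ 0.754 0.0999 0.0125 rect [753.6  98.7] [21.8 24.1] 78.6
pur top 82 zmax [0.0329 0.041  0.0488] z0 -0.0001 circ 0.7515 0.1058 0.0129 rect [750.5 104.8] [22.8 24.3] 33.3
```

```bash
cat > arm.py <<'E'
import numpy as np
from scipy.spatial.transform import Rotation as Rot
from plant import *
def ori(a):
    """tool straight down, jaws along world angle a (or a+pi), whichever needs least wrist turn"""
    c,s=np.cos(a),np.sin(a)
    return Rot.from_matrix(np.array([[0,c,s],[0,s,-c],[-1,0,0]])).as_euler("xyz")
def over(xy,a,z=.14):
    best=[]
    for k in(-1,0,1):
        q=inverse_kinematics([*xy,z],ori(a+k*np.pi))
        if q is not None: best.append((abs(np.array(q)[5]-observe()["q"][5]),tuple(q)))
    if not best: raise Unreachable(str(xy))
    set_joints(min(best)[1])
E
python3 -W ignore - <<'E'
from vis import *; from arm import *
for k,(x,y,r,zl) in dict(cod=(.531,.277,.1,.009),flo=(.509,-.284,.1,.009),jig=(.436,-.106,.03,.012)).items():
  for n in("scene","top"):
    f=np.load(f"pics/{n}0.npz");P,im=cloud(n,f["im"],f["d"])
    m=(np.nan_to_num(P[...,2])>zl).astype(np.uint8)
    if k!="jig": m=cv2.morphologyEx(m,cv2.MORPH_CLOSE,np.ones((3,3)))
    _,L,st,_=cv2.connectedComponentsWithStats(m)
    near=L[(np.hypot(P[...,0]-x,P[...,1]-y)<r)&(L>0)]
    lab=np.bincount(near).argmax()
    M=(L==lab).astype(np.uint8)
    if k=="jig": M=cv2.morphologyEx(M,cv2.MORPH_OPEN,np.ones((3,3),np.uint8))
    uv=np.argwhere(M)[:,::-1]
    p=ray(n,uv,.013 if k!="jig" else .02)[:,:2]
    b=cv2.minAreaRect((p*1000).astype(np.float32)); print(k,n,M.sum(),np.round(b[0],1),np.round(b[1],1),round(b[2],1))
over((.5,-.11),1.57,.2); 
for w in(.085,.044,.026):
    gripper_to(w); P,im=cloud("scene"); e=observe()["eef_pos"]
    q=P.reshape(-1,3); q=q[(np.abs(q[:,:2]-e[:2]).max(1)<.07)&(q[:,2]>.1)]
    lo=q[q[:,2]<np.nanpercentile(q[:,2],15)]
    print(w,e,"minz",np.percentile(q[:,2],[.3,1,3]),"xy range of low",lo[:,:2].min(0),lo[:,:2].max(0),observe()["opening"],observe()["time_s"])
cv2.imwrite("pics/grip.png",cv2.resize(im[:,:,::-1],(784,588)))
E
```

```text
cod scene 518 [531.3 271.8] [ 88.3 202. ] 70.6
cod top 565 [527.7 277.4] [ 85.2 199.6] 70.5
flo scene 1190 [ 512.7 -286. ] [200.6  85.9] 13.8
flo top 640 [ 509.9 -281.1] [199.8  85.3] 13.6
jig scene 336 [ 443.8 -105.1] [92.9 25.1] 28.8
jig top 222 [440.7 -99.3] [91.6 21.1] 29.1
0.085 [ 0.50012337 -0.10961735  0.20000053] minz [0.22117068 0.23180544 0.26643644] xy range of low [ 0.47215675 -0.17960711] [ 0.53867802 -0.03989692] 0.0851905085263452 2.8667
0.044 [ 0.49997144 -0.11002806  0.1999743 ] minz [0.21016218 0.22144213 0.25376982] xy range of low [ 0.47232689 -0.17871255] [ 0.53849165 -0.04371347] 0.04426805884949568 3.4
0.026 [ 0.5000073  -0.10999665  0.20001402] minz [0.20867542 0.22060163 0.2537064 ] xy range of low [ 0.47233857 -0.17732864] [ 0.53889937 -0.04538929] 0.025897402075972763 3.7667
```

View pics/grip.png

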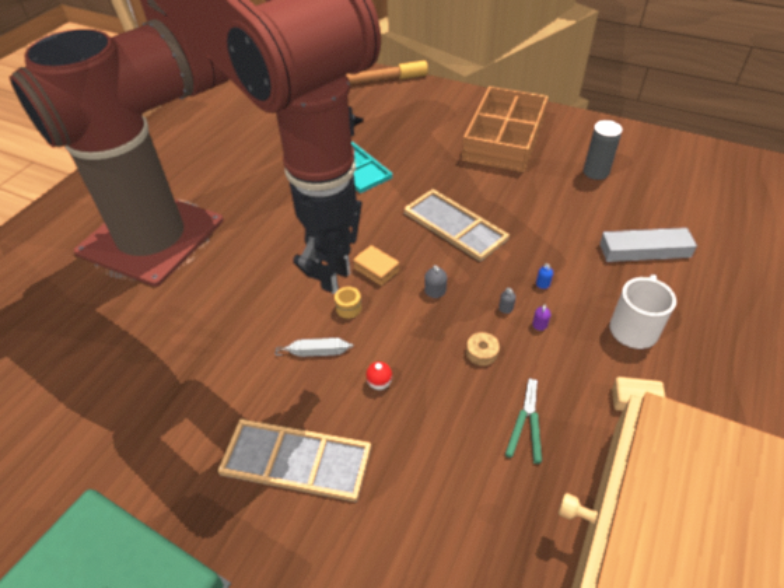

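The view shows the fingers at (330,280) over the tin, nothing disturbed. Tip retreat is about 2 mm at 44 mm opening. The two cameras disagree by a steady (3,-5) mm, so I use the mean. The jig goes first, then the bobber.

```bash
cat >> arm.py <<'E'
def tray(o,yaw,x,y=0): 
    c,s=np.cos(yaw),np.sin(yaw); return np.array([o[0]+c*x-s*y,o[1]+s*x+c*y])
COD=((.5295,.2745),np.radians(-19.5)); FLO=((.5113,-.2835),np.radians(13.7))
def pick(xy,a,rel,wopen,f):
    gripper_to(wopen); over(xy,a); hit=move_l([*xy,rel],feed=.15,max_force=15)
    gripper_to(0,f_grip=f); w=observe()["opening"]; z=observe()["eef_pos"][2]
    move_l([*xy,.14],feed=.2); s=observe()
    print("pick hit",hit,"z",round(z,4),"w",round(w,4),round(s["opening"],4),"F",np.round(s["ft_force"],2),"t",round(s["time_s"],1))
def place(xy,a,rel,wrel):
    over(xy,a); move_l([*xy,rel+.02],feed=.2); hit=move_l([*xy,rel+.005],feed=.05,max_force=8)
    s=observe(); gripper_to(wrel); hold(.2); move_l([*xy,.14],feed=.2)
    print("place hit",hit,"z",np.round(s["eef_pos"],4),"w",round(observe()["opening"],4),"t",round(observe()["time_s"],1))
E
python3 -W ignore - <<'E'
from arm import *
a=np.radians(29+90)
pick((.442,-.102),a,.004,.06,60)
place(tray(*COD,-.033),COD[1]+np.pi/2,.004,.036)
pick((.5593,-.1155),1.57,.008,.07,20)
E
```

```text
pick hit False z 0.0049 w 0.0188 0.0187 F [-0.34  0.01 -2.82] t 7.1
place hit True z [0.4996 0.286  0.01  ] w 0.036 t 11.0
pick hit False z 0.0092 w 0.0388 0.0389 F [ 0.2  -0.61 -1.15] t 15.1
```

```bash
python3 -W ignore - <<'E'
from arm import *; import cv2
place(tray(*FLO,.0645),FLO[1]+np.pi/2,.009,.050)
pick((.4415,-.001),0.,.010,.07,40)
for n in("scene","top"):
    im,d=get_image(n)
    cv2.imwrite(f"pics/{n}1.png",cv2.resize(im[:,:,::-1],(784,588),interpolation=cv2.INTER_CUBIC))
E
```

```text
place hit False z [ 0.5741 -0.2684  0.0141] w 0.0499 t 18.2
pick hit False z 0.0112 w 0.0427 0.0428 F [ 1.09 -0.08 -0.87] t 22.6
```

View pics/top1.png

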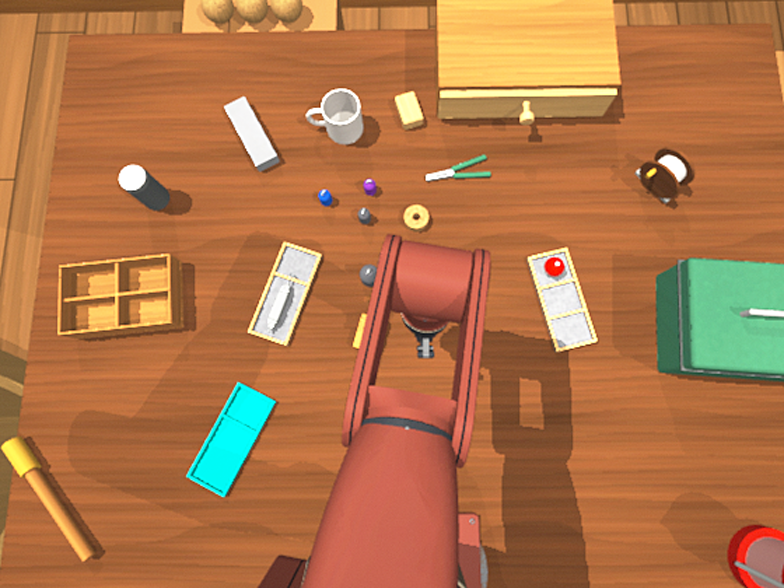

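View pics/scene1.png

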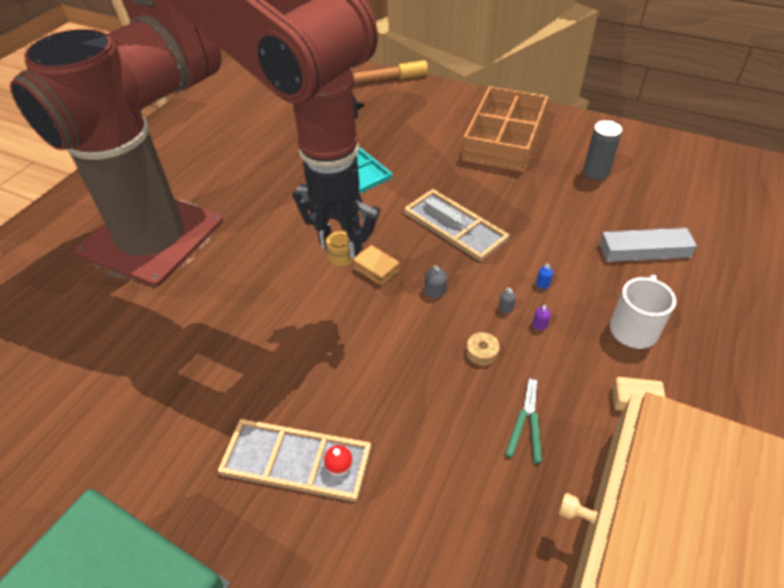

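The jig lies lengthways in the long bay (282,305). The bobber stands in the upper bay of the three-bay tray (554,266), and the tin is held at (340,248) in the scene view. The rest follows.

```bash
python3 -W ignore - <<'E'
from arm import *; import cv2
place(tray(*FLO,-.0645),FLO[1]+np.pi/2,.011,.054)
pick((.561,.102),1.57,.010,.07,90)
place(tray(*COD,.064),COD[1]+np.pi/2,.011,.050)
pick((.689,.114),1.57,.005,.05,60)
place(tray(*FLO,0),FLO[1]+np.pi/2,.006,.038)
over((.35,.35),0.,.25); hold(.5)
for n in("scene","top"):
    im,d=get_image(n); np.savez(f"pics/{n}2.npz",im=im,d=d)
    cv2.imwrite(f"pics/{n}2.png",cv2.resize(im[:,:,::-1],(784,588),interpolation=cv2.INTER_CUBIC))
E
cat > chk.py <<'E'
from vis import *; from arm import COD,FLO,tray
T=dict(jig=tray(*COD,-.033),big=tray(*COD,.064),bob=tray(*FLO,.0645),small=tray(*FLO,0),tin=tray(*FLO,-.0645),fly=(.4427,.103),cork=(.6855,.007),pl=(.7885,-.0687))
R=dict(jig=.035,pl=.055,fly=.045,cork=.03)
for k,c0 in T.items():
    for n in("scene","top"):
        f=np.load(f"pics/{n}2.npz");P=cloud(n,f["im"],f["d"])[0].reshape(-1,3)
        t=P[(np.linalg.norm(P[:,:2]-c0,axis=1)<R.get(k,.028))&(P[:,2]>(.019 if k not in R or k=="jig" else .007))]
        if len(t)<5: print(k,n,"few");continue
        b=cv2.minAreaRect((t[:,:2]*1000).astype(np.float32)); print(k,n,len(t),"z99",np.round(np.percentile(t[:,2],99),4),"err mm",np.round(np.array(b[0])-np.array(c0)*1000,1),np.round(b[1],1),round(b[2],1))
E
python3 -W ignore chk.py
```

```text
place hit True z [ 0.4493 -0.2993  0.0162] w 0.0538 t 26.1
pick hit False z 0.0116 w 0.037 0.0372 F [-0.36 -0.78 -3.47] t 30.2
place hit True z [0.5908 0.2534 0.0166] w 0.05 t 33.2
pick hit False z 0.0069 w 0.0237 0.0238 F [ 0.51  0.1  -1.92] t 36.3
place hit True z [ 0.5122 -0.2842  0.0118] w 0.0381 t 40.3
jig scene 146 z99 0.03 err mm [ 0.4 -2.4] [22.6 66.9] 67.9
jig top 182 z99 0.0313 err mm [0.6 1.9] [21.3 69.3] 69.7
big scene 223 z99 0.0617 err mm [ 1.8 -6.6] [38.4 32.8] 2.7
big top 179 z99 0.0615 err mm [-3.5  1.7] [35.1 38.3] 8.0
bob scene 354 z99 0.0531 err mm [ 1.5 -2.8] [38.3 36.9] 13.0
bob top 168 z99 0.0515 err mm [-2.5  3.3] [37.3 35.8] 44.2
small scene 181 z99 0.0544 err mm [ 3.4 -3.1] [25.2 21.9] 60.0
small top 81 z99 0.0547 err mm [-1.2  3.2] [22.9 23.3] 46.5
tin scene 457 z99 0.0425 err mm [ 2.1 -1.5] [42.5 43.2] 33.6
tin top 238 z99 0.043 err mm [-1.1  2.7] [42.4 43.1] 17.8
fly scene 532 z99 0.0295 err mm [ 1.6 -2. ] [53.7 72.4] 73.9
fly top 473 z99 0.0305 err mm [-1.4  2.5] [50.2 71.5] 74.3
cork scene 406 z99 0.026 err mm [ 0.6 -3.3] [49.6 50.7] 22.2
cork top 242 z99 0.026 err mm [-2.3  2.6] [50.5 48.7] 37.4
pl scene 370 z99 0.0143 err mm [-7.1 -2.8] [ 40.  108.7] 20.4
pl top 192 z99 0.0147 err mm [4.3 0. ] [ 39.9 105.1] 2.5
```

View pics/top2.png

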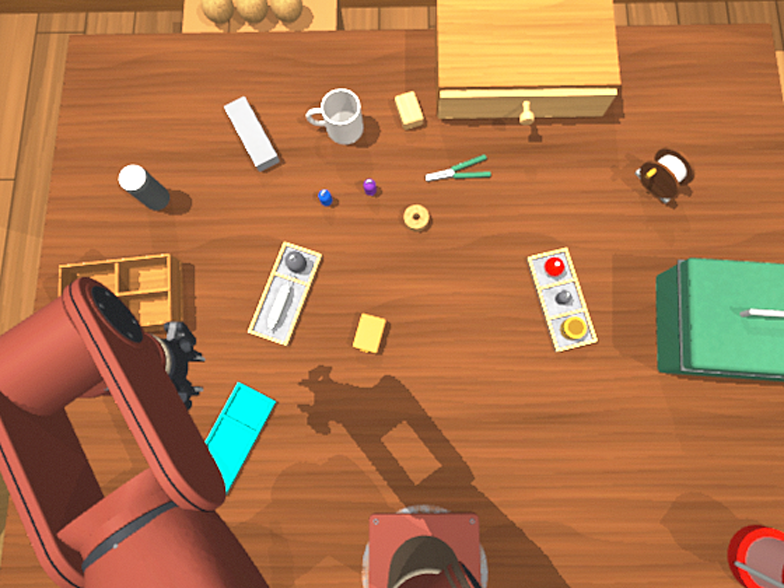

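View pics/scene2.png

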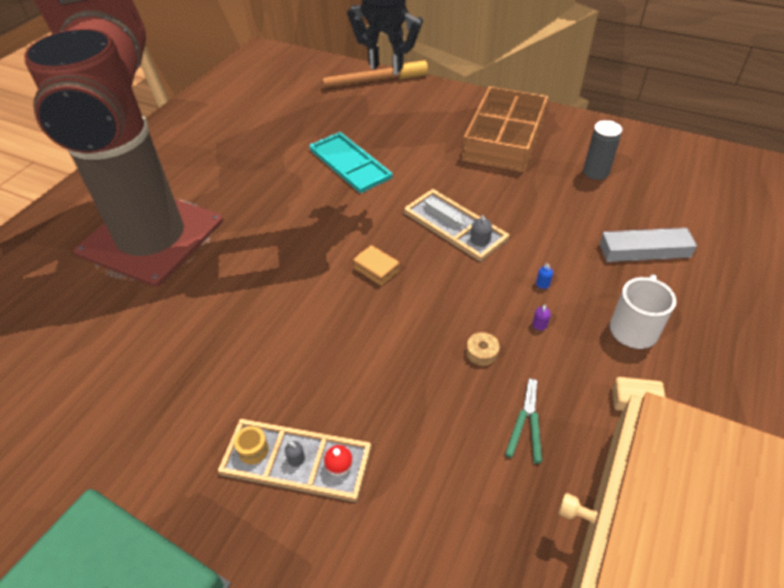

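Both views show all five items in their bays and the bystanders unmoved. The small sinker's eye at (288,443) in the scene view looks to lean a little, so I check it close up.

```bash
python3 -W ignore - <<'E'
from vis import *; from arm import *
a=np.load("pics/scene2.npz")["im"];t=np.load("pics/top2.npz")["im"]
r=lambda x:cv2.resize(np.ascontiguousarray(x[:,:,::-1]),(390,290),interpolation=cv2.INTER_CUBIC)
A=np.vstack([np.hstack([r(a[295:360,155:270]),r(a[130:190,285:370])]),np.hstack([r(t[172:255,355:450]),r(t[168:250,165:250])])])
cv2.imwrite("pics/zoom.png",A)
for n in("scene","top"):
    f=np.load(f"pics/{n}2.npz");P=cloud(n,f["im"],f["d"])[0].reshape(-1,3)
    for k,c in dict(small=tray(*FLO,0),big=tray(*COD,.064),bob=tray(*FLO,.0645),tin=tray(*FLO,-.0645)).items():
        b=P[np.linalg.norm(P[:,:2]-c,axis=1)<.027]
        print(n,k,[(int(z*1e3),np.round((b[(b[:,2]>z)&(b[:,2]<z+.006)][:,:2].mean(0)-c)*1e3,1).tolist()) for z in(.025,.031,.037,.043,.049)])
E
```

```text
scene small [(25, [9.1, -7.3]), (31, [6.7, -7.9]), (37, [3.5, -3.7]), (43, [2.7, -2.8]), (49, [1.2, -1.9])]
scene big [(25, [5.1, -14.9]), (31, [4.5, -16.5]), (37, [5.1, -13.5]), (43, [3.6, -10.0]), (49, [1.0, -5.3])]
scene bob [(25, [10.5, -12.1]), (31, [5.8, -11.6]), (37, [3.6, -4.4]), (43, [1.2, -2.8]), (49, [0.7, -1.5])]
scene tin [(25, [14.5, -12.1]), (31, [13.0, -8.6]), (37, [1.8, -2.0]), (43, [5.8, -9.2]), (49, [nan, nan])]
top small [(25, [-6.6, 9.8]), (31, [-4.1, 8.3]), (37, [-1.0, 2.4]), (43, [-3.0, 3.4]), (49, [-1.7, 1.8])]
top big [(25, [-11.3, -7.7]), (31, [-11.5, -8.7]), (37, [-9.9, -1.5]), (43, [-4.4, -1.1]), (49, [-2.5, 1.1])]
top bob [(25, [-10.0, 12.5]), (31, [-9.4, 8.3]), (37, [-3.8, 3.9]), (43, [-1.4, 2.4]), (49, [-1.1, 2.6])]
top tin [(25, [-9.4, 14.3]), (31, [-0.9, 6.2]), (37, [-1.0, 2.4]), (43, [2.2, 10.7]), (49, [nan, nan])]
```

View pics/zoom.png

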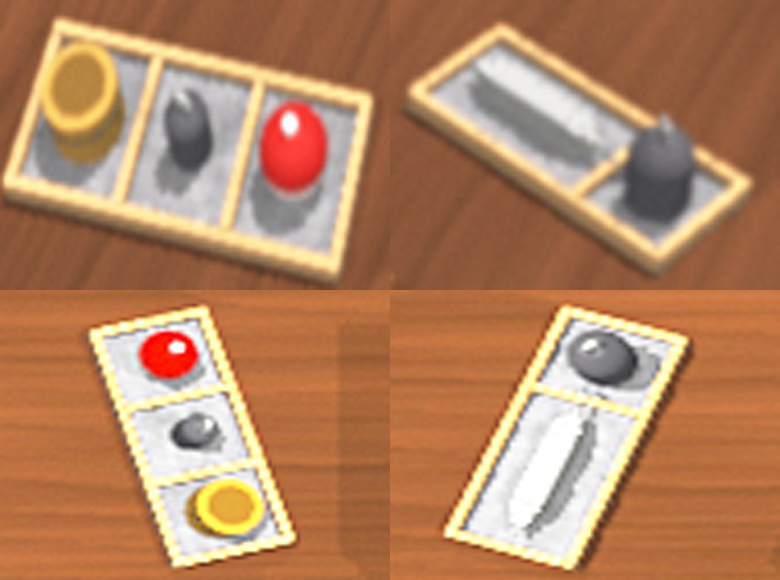

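The zoom shows everything upright. The sinker's lean is just perspective: the tin next to it leans the same way, and the sinker's top is within about 2 mm of bay centre in both views. I'm handing in.

```bash
python3 -c "
from plant import *
print(observe()['time_s'],observe()['ft_force']);job_done()"
```

```text
43.2667 [ 0.67477766 -0.16393415  0.29717999]
the job is handed in; nothing more can be done
```

I made up both kits and handed the job in at 43.3 s of the 112 s limit; no verdict is reported back.

- **Cod tray:** The jig lies flat and lengthways in the long bay, and the large sinker stands in the short bay.
- **Three-bay tray:** It holds the bobber, the small sinker and the tin, one to a bay.

**Last checks**
- **Position:** The jig, bobber, small sinker and tin were within about 5 mm of bay centre in each view. The large sinker read about 7 mm off in one view and 4 mm in the other, because each camera sees only one side of it.
- **Height and tilt:** Top heights fit items standing on the tray floor. The small sinker looked tilted in one view, but its top was centred in its bay, so I put that down to perspective.
- **Bystanders:** The fly box, cork float and pliers had not moved by anything I could measure.

**Disagreement:** The two cameras differed by a steady 3 mm in x and 5 mm in y, so I used their mean. Every pick and placing worked first time with it. The bobber's placing gave no contact signal, probably because it weighs only about 20 g; the pictures show it seated.

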